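# Pack the tall cell books and close the end stop

### The job

Stand the two loose tall cell books upright in the metal packing frame, in the row with the one already there, between the frame's fixed end wall and its sliding end stop. Then push the stop up so that all three are snug against the wall with no gaps, and let go. Do not knock any of the three over, and leave the short book, the pot and the trowel where they are.

Things in the scene. Friction and masses are not known exactly. Their poses are not given: they have to be found in the camera images.
- frame: Packing frame, fixed to the bench: aluminium floor plate 130 (its x) by 300 (its y), 8 thick; origin at the centre of its underside. The row of books runs along y, each book's width along x. Two side rails along y, inner faces at x = +-55, tops 43 above the bench. Fixed end wall at the -y end, sliding stop at the +y end.
- wall_face (a point): Centre of the fixed end wall's inner face, at y = -138 of the frame, 60 above the bench. The wall is 115 wide, 12 thick, its top 118 above the bench. Axes as the frame's.
- stop (a joint): Travel of the sliding end stop towards the fixed wall, in m; 0 is fully open, and it grows as it moves along the frame's -y (at most 0.17). The stop's inner face is then at frame y = 0.100 - travel, so the room for the row is 0.238 - travel. Slides with about 3 N of friction and stays where it is left.
- stop_face (a point): Centre of the sliding stop's inner face (to the books), 60 above the bench; axes as the frame's. The stop is a steel plate 108 wide, 12 thick, 10 to 110 above the bench, with a tab 36 wide, 12 thick on its middle up to 150. Its foot, 10 to 20 above the bench, reaches 38 from the inner face to +y. The outer face, 12 from this one to +y, is free in the middle for pushing.
- packed_centre (a point): Tall cell book (closed, ribbed, black plastic): 100 wide (its x), 40 thick (its y), 150 high with tab. It stands already in the frame, on its floor, near the fixed wall with a small gap. On the 110 high body stands, in the middle, a carrying tab 36 (along x) by 16 (along y), 40 high, between free shoulders. Origin: centre of the book, half-way up, 75 above its underside; z up.
- tall_a_centre (a point): Loose tall cell book (closed, ribbed, black plastic): 100 wide (its x), 40 thick (its y), 150 high with tab, about 0.12 kg, standing on the bench. On the 110 high body stands, in the middle, a carrying tab 36 (along x) by 16 (along y), 40 high, between free shoulders. Origin: centre of the book, half-way up, 75 above its underside; z up.
- tall_b_centre (a point): The other loose tall book, identical to the first. Same size, origin and axes.
- short_centre (a point): Short cell book (closed, ribbed, black plastic): 100 wide (its x), 40 thick (its y), 100 high with tab, standing on the bench; not to be packed. On the 60 high body stands, in the middle, a carrying tab 36 (along x) by 16 (along y), 40 high, between free shoulders. Origin: centre of the book, half-way up, 50 above its underside; z up.
- pot: Terracotta pot, 100 across and 85 high, standing on the bench; leave alone. Origin: centre of its underside.
- trowel: Hand trowel lying on the bench, 250 long, wooden handle, steel blade; leave alone. Origin: near its middle, on the bench.
Mind the look-alikes: they are no part of the job. Leave any turquoise look-alike of the part that bears tall_b_centre alone.

How it is judged (in metres and radians):
On the way:
1. both loose tall books stand in the frame between the wall and the stop (x of tall_a_centre in the frame of frame between -0.02 and 0.02 m and y of tall_a_centre in the frame of frame between -0.125 and 0.1 m and z of tall_a_centre in the frame of frame between 0.078 and 0.088 m and angle between each of tall_a_centre, tall_b_centre's own z axis and vertical below 0.15 rad and y of each of tall_a_centre, tall_b_centre in the frame of stop_face below -0.015 m and x of tall_b_centre in the frame of frame between -0.02 and 0.02 m and y of tall_b_centre in the frame of frame between -0.125 and 0.1 m and z of tall_b_centre in the frame of frame between 0.078 and 0.088 m), for 0.2 s.
At the end, for the whole second after the job is handed in: All three tall books stand upright (within 0.06 rad) and square to the frame (within 0.1 rad) on the frame's floor, between the wall and the stop, and the stop is closed on them with at most 5 mm of slack in the whole row (stop travel over 0.113 m); everything is at rest (x of packed_centre in the frame of frame between -0.02 and 0.02 m and y of packed_centre in the frame of frame between -0.125 and 0 m and z of packed_centre in the frame of frame between 0.078 and 0.088 m and angle between each of packed_centre, tall_a_centre, tall_b_centre's own z axis and vertical below 0.06 rad and y of each of packed_centre, tall_a_centre, tall_b_centre in the frame of stop_face below -0.015 m and angle between the x axis of each of packed_centre, tall_a_centre, tall_b_centre and the x axis of frame, either way round below 0.1 rad and linear speed of each of packed, tall_a, tall_b below 0.02 m/s and x of tall_a_centre in the frame of frame between -0.02 and 0.02 m and y of tall_a_centre in the frame of frame between -0.125 and 0 m and z of tall_a_centre in the frame of frame between 0.078 and 0.088 m and x of tall_b_centre in the frame of frame between -0.02 and 0.02 m and y of tall_b_centre in the frame of frame between -0.125 and 0 m and z of tall_b_centre in the frame of frame between 0.078 and 0.088 m and value of joint stop above 0.113 m and velocity of joint stop below 0.01 m/s); the robot touches nothing.
It fails at once if one of the three tall books is knocked over (angle between any of packed_centre, tall_a_centre, tall_b_centre's own z axis and vertical above 0.7 rad).
It fails at once if the short book, the pot or the trowel is disturbed (moved over 20 mm) (distance of any of short_centre, pot, trowel from where it was at the start of the episode above 0.02 m).
It also fails if it takes over 69 s, if anything falls off the work surface, if the arm or the gripper's body presses on something with over 40 N, if the wrist force passes 120 N, or if a joint passes its speed limit or range.

### The arm

A 7-joint arm with a two-finger parallel gripper is mounted at the origin on the work surface. World frame = base frame: x ahead of the robot, y to its left, z up, the work surface at z = 0. Lengths are in mm, angles in rad, forces in N, time in s.
With the tool pointing down it reaches from about 425 to 875 mm from the base axis. Payload 8.4 kg.
Tool frame: the origin (TCP) lies on the centre line of the jaws, within the pads' length; the fingertips stand arm.finger_overhang ahead of it and the grasp point (between the pads) is the TCP (arm.finger_overhang is the distance from the TCP to the fingertips, in mm); z points along the fingers, y is the direction in which the jaws open and shut (so a half turn about z gives the same grasp; the last joint's range is limited). The gripper opens to 85 mm and grips with 20 to 120 N. Pads are 22 mm wide; open, the fingers measure 114 mm over their backs; the gripper's body (76 mm by 85 mm) begins 54 mm behind the grasp point. The pads swing forward as they close: fully open they stand 13 mm farther back than shut.
Start: joints at [1.149, 0.333, 0.04, 1.465, -0.013, 1.343, -0.059], TCP at [206.172, -616.407, 250.308] pointing down, gripper open.
Joint ranges: [-2.58, 2.58], [-0.38, 2.09], [-1.3, 1.39], [0.25, 2.4], [-1.5, 4.64], [0.08, 2.09], [-2.65, 2.65]. Speed limits (rad/s): [2.22, 2.22, 2.79, 2.79, 3.14, 3.14, 3.14].

### API

Orientations are given as a unit quaternion [x, y, z, w].
In Python, from plant import status, read_camera, camera_params, arm gives the robot as it stands.
- The arm moves only by the tool arm_command, never from a script. Its argument "motion" is a list of rows, each a list of 2 entries, a list of its own where there are three numbers: the shift along the tool's x, y, z in cm, then the turn about the tool's z in degrees. In form: [[[dx, dy, dz], roll], ...]. A call has exactly 8 rows; each row shifts and turns the pose as measured when the row begins, along the tool's axes as they then stand; what a row does not reach is not made up. A row lasts 1/8 s, in which the tool goes at most 62.5 mm and 10.7 degrees, less where a joint would pass 70% of its speed; a pose out of reach is approached as far as the arm can. A call is refused whole if a number of a shift passes 6.25 or a number of a turn 10.7, either way. A call with a gripper value outside its range is refused whole. "hand" is the opening, from 0 (shut) to 1 (fully open), set as the call begins (left out, the last holds). The fingers move at their own pace and stop on an object; "newtons" is the grip in N (left out, the last holds). Time passes only in rows, so rows that do not move let the fingers close, or fill a call up. It gives the time, the measured TCP pose, the force and the opening at its end, in the units of the state.
- status.sense(): the state, without advancing time (a new reading comes with each control period).
- read_camera(name): name is "side" or "top"; returns the picture (400x640x3 uint8, red, green, blue); there is no depth.
- camera_params(name): a dict with "camera_matrix" (3x3 intrinsics, pixels), "cam_to_world" (4x4, takes a point from camera to world coordinates). Camera axes: x right, y down, z forward; pixel columns grow to the right and rows downward; lengths in mm; the calibration is good to about 2 mm. A picture is of the moment at which its call begins. camera_params takes no time and is no camera call.
- arm.hand_in(): hands the job in, once; it reports no verdict.
The state is a dict: "time": time; "q": joint angles; "joint_velocities": joint speeds; "tau": joint torques, N m; "tcp_pos": TCP position; "ee_rot": TCP orientation; "contact_force": force on the tool from outside, world axes, zero at the start; "torque": the same for the moment, N m; "grip_width": opening from 0.0 (shut) to 1.0 (fully open).
Only numpy, scipy, OpenCV 4.12 (cv2) and the standard library are available. Lean on these libraries where they do the work, as an engineer would, in place of code of your own. Each camera call takes 0.05 s, during which the arm holds its last target. There are 200 camera calls.

## Working session

There is one attempt and no reset: what is moved stays moved. The work goes in short steps, Python scripts to look and compute and a tool call to move; the robot and the scene stay as the last step left them, time stands still between calls to the robot, and variables do not carry over. Pictures are saved under pics/ and viewed, about 8 in all and at most 12, crops included, and the job is handed in when it is done.

Besides the shell and the picture viewer there is one more tool, called by a JSON object that holds its "method" and its "body". arm_command: Moves the arm, as the interface text tells. Its arguments: {"type":"object","properties":{"motion":{"type":"array","items":{"type":"array"}},"hand":{"type":"number"},"newtons":{"type":"number"}},"required":["motion"]}

```bash
ls; mkdir -p pics; python3 - <<'E'
from plant import status, read_camera, camera_params, arm
import cv2,numpy as np
for n in("top","side"):
    cv2.imwrite(f"pics/{n}0.png",read_camera(n)[:,:,::-1])
    p=camera_params(n);print(n,np.round(p["camera_matrix"],1).tolist(),np.round(p["cam_to_world"],3).tolist())
s=status.sense();print(s);print(arm.finger_overhang)
E
```

```text
pics
top [[442.0, 0.0, 323.5], [0.0, 442.0, 201.7], [0.0, 0.0, 1.0]] [[0.027, -0.992, 0.125, 490.883], [-1.0, -0.026, 0.01, 78.189], [-0.006, -0.125, -0.992, 1196.75], [0.0, 0.0, 0.0, 1.0]]
side [[507.9, 0.0, 316.1], [0.0, 507.9, 196.4], [0.0, 0.0, 1.0]] [[0.858, -0.401, 0.321, 238.326], [-0.514, -0.67, 0.536, -597.627], [-0.0, -0.625, -0.781, 1062.696], [0.0, 0.0, 0.0, 1.0]]
{'time': 0.1, 'q': array([ 1.14879867,  0.33381097,  0.0398173 ,  1.46619896, -0.0133623 ,
        1.34327063, -0.05849496]), 'joint_velocities': array([ 0.00074174, -0.00151398,  0.00086305, -0.00128978, -0.00010016,
        0.0008002 , -0.00010916]), 'tau': array([ 4.13577902e-03, -6.60012102e+01,  1.37061372e+00, -4.06473184e+01,
        1.69848109e-02,  8.98633094e-03, -7.35750882e-05]), 'tcp_pos': array([ 206.07067087, -616.06596963,  249.52043611]), 'ee_rot': array([ 9.86999137e-01,  1.60723981e-01, -1.69478535e-04, -6.91022186e-04]), 'contact_force': array([-0.01050176,  0.33382772, -0.71033643]), 'torque': array([-0.02098904, -0.01406988, -0.03377104]), 'grip_width': 0.997713263032542}
19.0
```

View pics/top0.png

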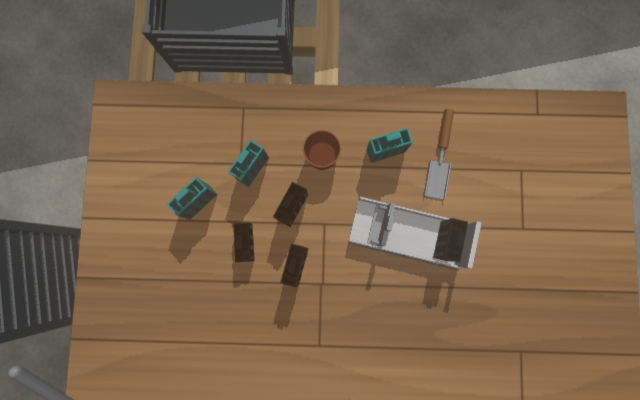

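View pics/side0.png

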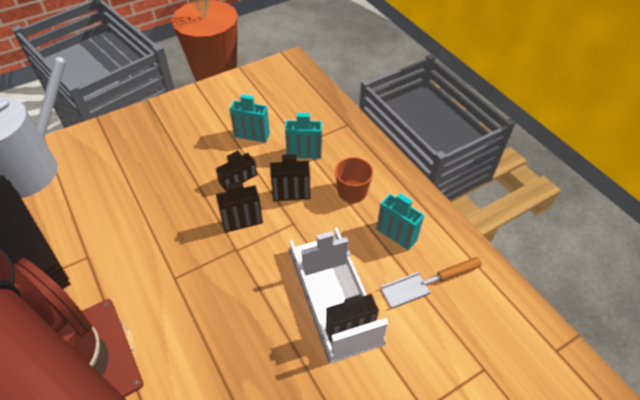

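Top view: black objects at (291,204), (295,265) and (244,242); turquoise ones at (192,198), (249,163) and (390,145), which are the look-alikes. The frame runs from (360,225) to (470,245), with the wall on the right and the stop at about (382,225). The side view shows (290,180) and (240,208) as tall black and (237,170) as short. I'll confirm this in one crop.

```bash
python3 - <<'E'
import cv2,numpy as np
t=cv2.imread("pics/top0.png");s=cv2.imread("pics/side0.png")
a=cv2.resize(t[180:290,220:490],None,fx=2.9,fy=2.9,interpolation=cv2.INTER_CUBIC)
b=cv2.resize(s[145:240,205:325],None,fx=2.9,fy=2.9,interpolation=cv2.INTER_CUBIC)
c=cv2.resize(s[225:365,280:400],None,fx=2,fy=2,interpolation=cv2.INTER_CUBIC)
o=np.zeros((600,800,3),np.uint8);o[:a.shape[0],:a.shape[1]]=a
o[320:320+b.shape[0],:b.shape[1]]=b[:280];o[320:600,400:400+c.shape[1]]=c[:280]
cv2.imwrite("pics/crop.png",o)
for n,im,ps in(("t",t,[(291,204),(295,265),(244,242),(300,225),(400,237),(285,290)]),):
  for p in ps: print(p,im[p[1],p[0]])
E
```

```text
(291, 204) [25 37 49]
(295, 265) [32 41 53]
(244, 242) [25 36 49]
(300, 225) [ 74 104 137]
(400, 237) [177 179 182]
(285, 290) [50 73 98]
```

View pics/crop.png

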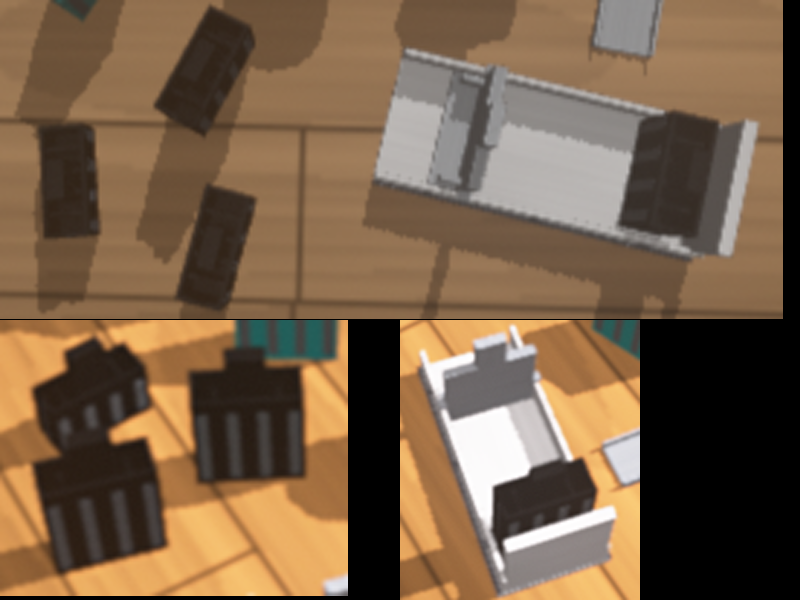

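The crops confirm it. The black talls in the top view are (291,204), which I call A, and (295,265), which I call B. The black one at (244,242) is the short book: in the side view it is visibly low. The turquoise ones stay untouched. Next I fit all poses by silhouette in both views.

```bash
cat > fit.py <<'E'
import cv2,numpy as np,itertools
from scipy.optimize import minimize
from plant import camera_params
CAM={n:camera_params(n) for n in("top","side")}
for p in CAM.values(): p["w2c"]=np.linalg.inv(p["cam_to_world"])
def proj(n,P):
    p=CAM[n];c=P@p["w2c"][:3,:3].T+p["w2c"][:3,3];u=c@np.array(p["camera_matrix"]).T
    return u[:,:2]/u[:,2:]
def box(x0,x1,y0,y1,z0,z1): return np.array(list(itertools.product((x0,x1),(y0,y1),(z0,z1))),float)
def book(h=150,dy=0,z=0): return [box(-50,50,dy-20,dy+20,z,z+h-40),box(-18,18,dy-8,dy+8,z+h-40,z+h)]
def place(bs,x,y,a):
    c,s=np.cos(a),np.sin(a);R=np.array([[c,-s,0],[s,c,0],[0,0,1]])
    return [b@R.T+[x,y,0] for b in bs]
def frame_parts(t): # without packed
    return [box(-65,65,-150,150,0,8),box(-60,-55,-150,150,0,43),box(55,60,-150,150,0,43),box(-57.5,57.5,-150,-138,0,118),
      box(-54,54,100-t,112-t,10,110),box(-18,18,100-t,112-t,10,150),box(-54,54,100-t,138-t,10,20)]
def render(n,boxes,S=4):
    m=np.zeros((400*S,640*S),np.uint8)
    for b in boxes:
        h=cv2.convexHull(((proj(n,b)+.5)*S*16).astype(np.int32)); cv2.fillConvexPoly(m,h,255,shift=4)
    return cv2.resize(m,(640,400),interpolation=cv2.INTER_AREA)/255.
def masks(im):
    hsv=cv2.cvtColor(im,cv2.COLOR_BGR2HSV);v=hsv[...,2];s=hsv[...,1]
    return (v<75),(s<70)&(v>=75)
def fit(f,x0,st):
    s=np.vstack([x0]+[np.array(x0)+np.eye(len(x0))[i]*st[i] for i in range(len(x0))])
    r=minimize(f,x0,method="Nelder-Mead",options=dict(initial_simplex=s,maxiter=700,xatol=.02,fatol=.3));return r
def ray(n,uv,z):
    p=CAM[n];d=p["cam_to_world"][:3,:3]@np.linalg.solve(np.array(p["camera_matrix"]),[*uv,1]);o=np.array(p["cam_to_world"])[:3,3]
    return o+d*(z-o[2])/d[2]
E
cat > run0.py <<'E'
from fit import *
im={n:cv2.imread(f"pics/{n}0.png") for n in CAM}
D={n:masks(im[n])[0] for n in im};G={n:masks(im[n])[0]|masks(im[n])[1] for n in im}
def win(n,r): m=np.zeros((400,640));m[r[1]:r[3],r[0]:r[2]]=1;return m
W={"top":win("top",(225,178,320,292)),"side":win("side",(205,150,316,238))}
g=[ray("top",p,130)[:2] for p in((291,204),(295,265))]+[ray("top",(244,242),90)[:2]]
x0=[]
for q,a in zip(g,(60,75,90)): x0+=[*q,a]   # image: book long axis up-right; image up=+x,right=-y
x0=np.array(x0);
H=(150,150,100)
def parts(x): return [b for i in range(3) for b in place(book(H[i]),x[3*i],x[3*i+1],np.radians(x[3*i+2]))]
def cost(x): return sum((W[n]*abs(render(n,parts(x))-D[n])).sum() for n in W)
best=None
for sg in itertools.product((-1,1),repeat=2):
    x=x0.copy();x[2]=sg[0]*28;x[5]=sg[1]*15;x[8]=0
    r=fit(cost,x,[10,10,8]*3);r=fit(cost,r.x,[4,4,4]*3);print(sg,r.fun,r.x.round(1))
    if best is None or r.fun<best.fun:best=r
Wf={"top":win("top",(340,193,488,275)),"side":win("side",(283,225,390,362))}
fp=lambda x:place(frame_parts(x[3])+book(150,x[4],8),x[0],x[1],np.radians(x[2]))
fc=lambda x:sum((Wf[n]*abs(render(n,fp(x))-G[n])).sum() for n in Wf)
c=ray("top",(413,235),20)
b2=None
for a in(-100,-80,80,100,-10,10):pass
for a in(-15,15):
    r=fit(fc,[c[0],c[1],a,0,-112],[10,10,6,8,5]);r=fit(fc,r.x,[4,4,4,5,5]);print(a,r.fun,r.x.round(1))
    if b2 is None or r.fun<b2.fun:b2=r
for n in im:
    o=cv2.resize(im[n],None,fx=2,fy=2)
    for b in parts(best.x)+fp(b2.x):
        p=proj(n,b)
        for i,j in itertools.combinations(range(8),2):
            if bin(i^j).count("1")==1: cv2.line(o,tuple(int(v) for v in p[i]*2+1),tuple(int(v) for v in p[j]*2+1),(0,255,0),1)
    r=(210,170,490,290) if n=="top" else (200,140,400,365)
    im[n]=o[2*r[1]:2*r[3],2*r[0]:2*r[2]]
h=[im["top"],im["side"]];o=np.zeros((600,800,3),np.uint8);o[:240,:560]=h[0]
o[240:600,:400]=h[1][-360:];cv2.imwrite("pics/ov.png",o)
np.save("pose.npy",np.r_[best.x,b2.x])
E
time python3 run0.py
```

```text
(-1, -1) 850.7843137254902 [623.1 173.9 -27.3 469.9 160.6 -13.8 524.2 297.1   6.4]
(-1, 1) 848.7882352941176 [623.3 173.9 -26.5 469.  159.9 -13.5 524.4 297.9   7.5]
(1, -1) 851.1098039215686 [623.2 174.1 -25.6 469.7 160.  -13.6 525.  297.7   7.6]
(1, 1) 845.149019607843 [623.2 173.8 -26.5 469.6 160.3 -13.6 524.6 297.5   7.1]
-15 733.8941176470589 [ 562.2 -138.1  -12.5   37.7 -120.5]
15 712.2666666666667 [ 562.1 -138.1  -12.6   37.8 -102.9]
real	0m27.382s
user	0m47.192s
sys	0m7.523s
```

View overlay.

View pics/ov.png

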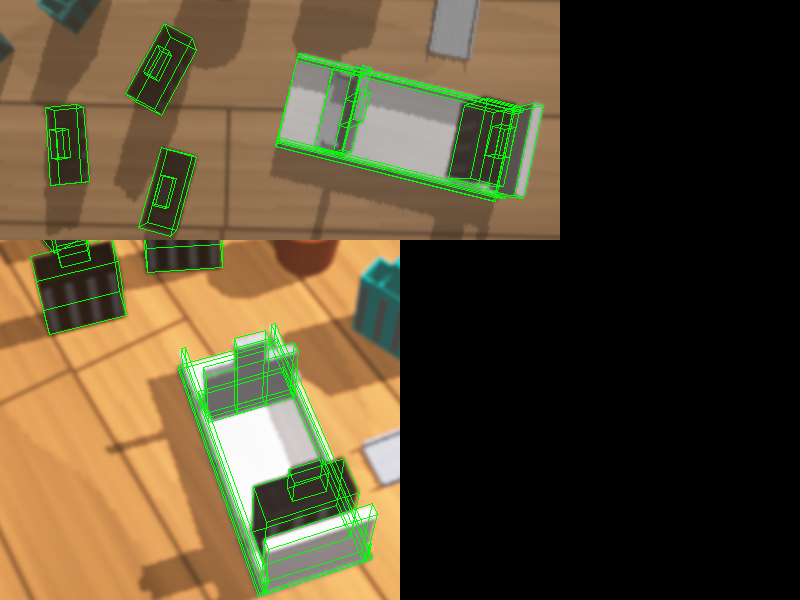

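Loose books and frame match well. The packed book and stop are under-constrained in that union mask, so I refine the packed one on dark pixels only and write the move helper.

```bash
cat > plan.py <<'E'
# plan.py x y z yaw [maxstep mm]: rows to bring TCP there, tool-y axis at world angle yaw (mod 180)
import sys,numpy as np
from scipy.spatial.transform import Rotation as R
from plant import status
s=status.sense();M=R.from_quat(s["ee_rot"]).as_matrix();p=np.array(s["tcp_pos"])
ty=np.degrees(np.arctan2(M[1,1],M[0,1]))
print("t%.2f tcp"%s["time"],p.round(1),"yaw %.1f tilt %.2f F"%(ty,np.degrees(np.arccos(-M[2,2]))),np.round(s["contact_force"],1),"grip %.3f"%s["grip_width"],"q",np.round(s["q"],2))
if len(sys.argv)>4:
    x,y,z,a=map(float,sys.argv[1:5]);mx=float(sys.argv[5]) if len(sys.argv)>5 else 60
    d=np.array([x,y,z])-p;da=(a-ty+90)%180-90
    n=int(max(np.ceil(np.linalg.norm(d)/mx),np.ceil(abs(da)/10.5),1));rows=[]
    for i in range(n):
        t=M@R.from_euler("z",-da*i/n,degrees=True).as_matrix()
        rows.append([np.round(t.T@d/n/10,2).tolist(),round(-da/n,1)])
    print(n,str(rows))
E
python3 - <<'E'
from fit import *
x=np.load("pose.npy");f=x[9:12]
im={n:cv2.imread(f"pics/{n}0.png") for n in CAM};D={n:masks(im[n])[0] for n in im}
def win(r): m=np.zeros((400,640));m[r[1]:r[3],r[0]:r[2]]=1;return m
W={"top":win((428,212,472,268)),"side":win((322,285,382,325))}
a=np.radians(f[2])
def pk(v):
    bs=[b@np.array([[np.cos(v[2]/50),-np.sin(v[2]/50),0],[np.sin(v[2]/50),np.cos(v[2]/50),0],[0,0,1]]).T+[v[0],v[1],8] for b in book()]
    return place(bs,f[0],f[1],a)
wall=place([frame_parts(0)[3]],*f[:2],a)
def c(v): return sum((W[n]*abs(render(n,pk(v))*(1-(render(n,wall) if n=="side" else 0))-D[n])).sum() for n in W)
r=fit(c,[0,-112,0],[3,5,2]);r=fit(c,r.x,[3,5,2]);print(r.fun,r.x)
ff=lambda X,Y:(f[0]+X*np.cos(a)-Y*np.sin(a),f[1]+X*np.sin(a)+Y*np.cos(a))
for Y in(-70,-22,100): print(Y,np.round(ff(0,Y),1))
E
python3 plan.py 623 174 260 -26.5
```

```text
275.70631295655517 [   1.43365784 -100.8253628     2.08105676]
-70 [ 546.9 -206.4]
-22 [ 557.4 -159.6]
100 [583.9 -40.5]
t0.10 tcp [ 206.1 -616.1  249.5] yaw -71.5 tilt 0.08 F [-0.   0.3 -0.7] grip 0.998 q [ 1.15  0.33  0.04  1.47 -0.01  1.34 -0.06]
15 [[[4.31, -4.11, -0.06], np.float64(-3.0)], [[4.52, -3.88, -0.06], np.float64(-3.0)], [[4.71, -3.64, -0.06], np.float64(-3.0)], [[4.9, -3.39, -0.06], np.float64(-3.0)], [[5.07, -3.13, -0.06], np.float64(-3.0)], [[5.22, -2.86, -0.06], np.float64(-3.0)], [[5.37, -2.58, -0.06], np.float64(-3.0)], [[5.5, -2.3, -0.06], np.float64(-3.0)], [[5.61, -2.01, -0.06], np.float64(-3.0)], [[5.7, -1.71, -0.06], np.float64(-3.0)], [[5.79, -1.41, -0.06], np.float64(-3.0)], [[5.85, -1.1, -0.06], np.float64(-3.0)], [[5.9, -0.8, -0.06], np.float64(-3.0)], [[5.94, -0.49, -0.06], np.float64(-3.0)], [[5.95, -0.17, -0.06], np.float64(-3.0)]]
```

{"method": "arm_command", "body": {"motion": [[[4.3, -4.1, 0], -3], [[4.5, -3.9, 0], -3], [[4.7, -3.6, 0], -3], [[4.9, -3.4, 0], -3], [[5.1, -3.1, 0], -3], [[5.2, -2.9, 0], -3], [[5.4, -2.6, 0], -3], [[5.5, -2.3, 0], -3]], "hand": 1, "newtons": 30}}

```text
time: 1.1
tcp_pos: [429.0, -183.7, 246.3]
ee_rot: [0.931, 0.365, -0.002, -0.002]
contact_force: [1.5, -0.7, -0.4]
grip_width: 1.0
```

```bash
sed -i 's/round(-da\/n,1)/float(round(-da\/n,1))/' plan.py; python3 plan.py 623 174 260 -26.5
```

```text
t1.10 tcp [ 429.  -183.7  246.3] yaw -47.2 tilt 0.30 F [ 1.5 -0.7 -0.4] grip 1.000 q [ 0.69 -0.02 -0.38  1.88 -0.01  1.29 -0.5 ]
7 [[[5.5, -1.87, -0.19], -3.0], [[5.59, -1.58, -0.19], -3.0], [[5.67, -1.29, -0.19], -3.0], [[5.73, -1.0, -0.19], -3.0], [[5.77, -0.7, -0.19], -3.0], [[5.8, -0.4, -0.19], -3.0], [[5.81, -0.1, -0.19], -3.0]]
```

{"method": "arm_command", "body": {"motion": [[[5.5, -1.9, -0.2], -3], [[5.6, -1.6, -0.2], -3], [[5.7, -1.3, -0.2], -3], [[5.7, -1.0, -0.2], -3], [[5.8, -0.7, -0.2], -3], [[5.8, -0.4, -0.2], -3], [[5.8, -0.1, -0.2], -3], [[0, 0, 0], 0]]}}

```text
time: 2.1
tcp_pos: [623.7, 192.4, 257.9]
ee_rot: [0.845, 0.535, -0.002, -0.004]
contact_force: [-0.2, -0.2, -0.2]
grip_width: 1.0
```

```bash
python3 plan.py 623 174 134 -26.5 30
```

```text
t2.10 tcp [623.7 192.4 257.9] yaw -25.3 tilt 0.49 F [-0.2 -0.2 -0.2] grip 1.000 q [ 0.14  0.42 -0.68  1.41  0.26  1.41 -0.99]
5 [[[-0.34, 0.17, 2.48], 0.2], [[-0.34, 0.17, 2.48], 0.2], [[-0.34, 0.17, 2.48], 0.2], [[-0.34, 0.17, 2.48], 0.2], [[-0.34, 0.17, 2.48], 0.2]]
```

{"method": "arm_command", "body": {"motion": [[[-0.9, 0.4, 0], 0.6], [[-0.8, 0.4, 0], 0.6], [[0, 0, 2.5], 0], [[0, 0, 2.5], 0], [[0, 0, 2.5], 0], [[0, 0, 2.0], 0], [[0, 0, 1.0], 0], [[0, 0, 0], 0]]}}

```text
time: 3.1
tcp_pos: [624.0, 158.2, 151.6]
ee_rot: [0.856, 0.518, -0.002, 0.0]
contact_force: [-0.6, -0.6, -0.3]
grip_width: 1.0
```

```bash
python3 plan.py 623 174 134 -26.5 30
```

```text
t3.10 tcp [624.  158.2 151.6] yaw -27.6 tilt 0.27 F [-0.6 -0.6 -0.3] grip 1.000 q [ 0.17  0.47 -0.65  1.57  0.3   1.21 -1.01]
1 [[[1.36, -0.81, 1.75], -1.1]]
```

{"method": "arm_command", "body": {"motion": [[[0.4, -0.2, 0], -0.4], [[0.4, -0.2, 0], -0.3], [[0.2, -0.2, 0], 0], [[0, 0, 0], 0], [[0, 0, 0], 0], [[0, 0, 0], 0], [[0, 0, 0], 0], [[0, 0, 0], 0]]}}

```text
time: 4.1
tcp_pos: [624.3, 171.7, 154.2]
ee_rot: [0.852, 0.524, -0.001, 0.001]
contact_force: [0.3, -1.4, -1.6]
grip_width: 0.998
```

```bash
python3 plan.py 623 174 134 -26.5 30
```

```text
t4.10 tcp [624.3 171.7 154.2] yaw -26.9 tilt 0.10 F [ 0.3 -1.4 -1.6] grip 0.998 q [ 0.15  0.47 -0.65  1.56  0.3   1.21 -1.02]
1 [[[0.15, -0.22, 2.02], -0.4]]
```

{"method": "arm_command", "body": {"motion": [[[0.1, -0.1, 0.6], -0.3], [[0, 0, 0.6], 0], [[0, 0, 0.4], 0], [[0, 0, 0], 0], [[0, 0, 0], 0], [[0, 0, 0], 0], [[0, 0, 0], 0], [[0, 0, 0], 0]]}}

```text
time: 5.1
tcp_pos: [623.8, 173.0, 136.9]
ee_rot: [0.851, 0.526, -0.001, 0.001]
contact_force: [-0.3, -1.1, -0.1]
grip_width: 0.994
```

```bash
python3 plan.py 623 174 134 -26.5 30; python3 - <<'E'
from plant import *
from fit import *
im={n:read_camera(n)[:,:,::-1].copy() for n in CAM}
a=cv2.resize(im["top"][150:270,240:350],None,fx=3.4,fy=3.4);b=cv2.resize(im["side"][120:240,230:350],None,fx=3.4,fy=3.4)
o=np.zeros((408,800,3),np.uint8);o[:,:374]=a;o[:,380:788]=b;cv2.imwrite("pics/g1.png",o)
E
```

```text
t5.10 tcp [623.8 173.  136.9] yaw -26.6 tilt 0.11 F [-0.3 -1.1 -0.1] grip 0.994 q [ 0.15  0.49 -0.65  1.58  0.31  1.18 -1.03]
1 [[[0.06, -0.12, 0.29], -0.1]]
```

View pics/g1.png

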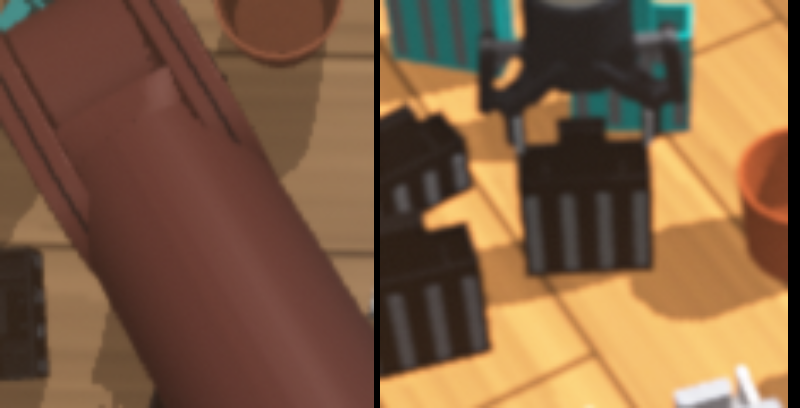

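The side crop shows the fingers straddling the tab at (580,130), over both shoulders. I'll close the gripper.

{"method": "arm_command", "body": {"motion": [[[0, 0, 0.2], 0], [[0, 0, 0], 0], [[0, 0, 0], 0], [[0, 0, 0], 0], [[0, 0, 0], 0], [[0, 0, 0], 0], [[0, 0, 0], 0], [[0, 0, 0], 0]], "hand": 0, "newtons": 40}}

```text
time: 6.2
tcp_pos: [623.7, 173.0, 134.7]
ee_rot: [0.851, 0.526, -0.001, 0.001]
contact_force: [0.9, 0.6, 0.2]
grip_width: 0.416
```

{"method": "arm_command", "body": {"motion": [[[0, 0, -0.5], 0], [[0, 0, -1], 0], [[0, 0, -2], 0], [[0, 0, -3.5], 0], [[0, 0, -4], 0], [[0, 0, -4], 0], [[0, 0, -2], 0], [[0, 0, 0], 0]]}}

```text
time: 7.2
tcp_pos: [623.4, 174.1, 318.5]
ee_rot: [0.85, 0.526, 0.002, 0.001]
contact_force: [-0.1, 0.2, -2.1]
grip_width: 0.414
```

```bash
python3 - <<'E'
import numpy as np
f=np.load("pose.npy")[9:12];a=np.radians(f[2])
for Y in(-50,0,102,125): print(Y,np.round((f[0]-Y*np.sin(a),f[1]+Y*np.cos(a)),1))
E
python3 plan.py 551 -187 315 -12.6 50
```

```text
-50 [ 551.3 -186.9]
0 [ 562.1 -138.1]
102 [584.4 -38.5]
125 [589.4 -16.1]
t7.20 tcp [623.4 174.1 318.5] yaw -26.5 tilt 0.23 F [-0.1  0.2 -2.1] grip 0.414 q [ 0.16  0.38 -0.68  1.34  0.24  1.5  -0.97]
8 [[[-4.44, 1.2, 0.04], -1.7], [[-4.48, 1.07, 0.04], -1.7], [[-4.51, 0.93, 0.04], -1.7], [[-4.53, 0.79, 0.04], -1.7], [[-4.56, 0.66, 0.04], -1.7], [[-4.57, 0.52, 0.04], -1.7], [[-4.59, 0.38, 0.04], -1.7], [[-4.6, 0.24, 0.04], -1.7]]
```

{"method": "arm_command", "body": {"motion": [[[-2, 0.5, 0], -1.2], [[-4, 1.0, 0], -1.7], [[-4.5, 0.9, 0], -1.7], [[-4.5, 0.8, 0], -1.7], [[-4.6, 0.7, 0], -1.7], [[-4.6, 0.5, 0], -1.7], [[-4.0, 0.4, 0], -1.7], [[-2, 0.2, 0], -1.2]]}}

```text
time: 8.2
tcp_pos: [557.7, -133.1, 313.1]
ee_rot: [0.784, 0.621, -0.001, -0.002]
contact_force: [0.6, 0.5, -0.5]
grip_width: 0.416
```

```bash
python3 plan.py 551.3 -187 315 -12.6 30
```

```text
t8.20 tcp [ 557.7 -133.1  313.1] yaw -13.2 tilt 0.19 F [ 0.6  0.5 -0.5] grip 0.416 q [ 0.66  0.2  -0.58  1.53  0.11  1.44 -0.16]
2 [[[-2.69, 0.3, -0.1], -0.3], [[-2.7, 0.29, -0.1], -0.3]]
```

{"method": "arm_command", "body": {"motion": [[[-1.5, 0.3, 0], -0.3], [[-1.0, 0.1, 0], -0.2], [[-0.5, 0, 0], 0], [[0, 0, 0], 0], [[0, 0, 0], 0], [[0, 0, 0], 0], [[0, 0, 0], 0], [[0, 0, 0], 0]]}}

```text
time: 9.2
tcp_pos: [554.7, -162.1, 312.0]
ee_rot: [0.78, 0.626, -0.001, -0.003]
contact_force: [-0.2, -0.1, -1.2]
grip_width: 0.416
```

```bash
python3 plan.py 551.3 -187 315 -12.6 30
```

```text
t9.20 tcp [ 554.7 -162.1  312. ] yaw -12.5 tilt 0.31 F [-0.2 -0.1 -1.2] grip 0.416 q [ 0.69  0.21 -0.57  1.52  0.11  1.45 -0.1 ]
1 [[[-2.5, 0.21, -0.31], 0.1]]
```

{"method": "arm_command", "body": {"motion": [[[-1, 0.1, 0], 0], [[-1, 0.1, 0], 0], [[-0.4, 0, 0], 0], [[0, 0, 0], 0], [[0, 0, 1], 0], [[0, 0, 1], 0], [[0, 0, 0], 0], [[0, 0, 0], 0]]}}

```text
time: 10.2
tcp_pos: [550.7, -187.8, 289.7]
ee_rot: [0.78, 0.626, -0.001, -0.003]
contact_force: [0.7, 0.3, -2.2]
grip_width: 0.416
```

```bash
python3 plan.py 551.3 -187 145 -12.6 30;python3 - <<'E'
from plant import *
from fit import *
im={n:read_camera(n)[:,:,::-1].copy() for n in CAM}
f=np.load("pose.npy")[9:]
z=status.sense()["tcp_pos"][2]-134.7
for n in im:
  o=im[n]=cv2.resize(im[n],None,fx=2,fy=2)
  for b in place(frame_parts(f[3])[4:6]+book(150,-50,z)+book(150,-101,8),f[0],f[1],np.radians(f[2])):
    p=proj(n,b)
    for i,j in itertools.combinations(range(8),2):
      if bin(i^j).count("1")==1: cv2.line(o,tuple(int(v) for v in p[i]*2+1),tuple(int(v) for v in p[j]*2+1),(0,255,0),1)
o=np.zeros((460,800,3),np.uint8);o[:,:400]=im["top"][330:590,680:1000].repeat(1,0)[:0] if 0 else cv2.resize(im["top"][330:590,700:926],(400,460));o[:,400:]=im["side"][270:730,480:880];cv2.imwrite("pics/c1.png",o)
E
```

```text
t10.20 tcp [ 550.7 -187.8  289.7] yaw -12.6 tilt 0.37 F [ 0.7  0.3 -2.2] grip 0.416 q [ 0.72  0.23 -0.55  1.55  0.12  1.41 -0.06]
5 [[[0.01, 0.03, 2.89], 0.0], [[0.01, 0.03, 2.89], 0.0], [[0.01, 0.03, 2.89], 0.0], [[0.01, 0.03, 2.89], 0.0], [[0.01, 0.03, 2.89], 0.0]]
```

View pics/c1.png

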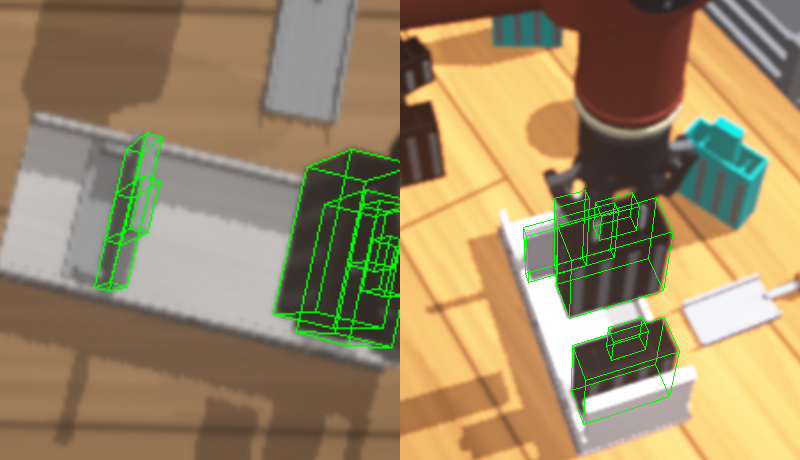

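The held book, the stop and the packed book all match the predicted wireframes: held at (615,255), packed at (625,370). The slot is clear, so I lower.

{"method": "arm_command", "body": {"motion": [[[0, 0, 2], 0], [[0, 0, 2.5], 0], [[0, 0, 2.5], 0], [[0, 0, 2.5], 0], [[0, 0, 1.5], 0], [[0, 0, 0.8], 0], [[0, 0, 0], 0], [[0, 0, 0], 0]]}}

```text
time: 11.3
tcp_pos: [552.9, -188.0, 172.5]
ee_rot: [0.78, 0.625, 0.001, 0.0]
contact_force: [-0.5, -0.1, -1.7]
grip_width: 0.415
```

```bash
python3 plan.py 551.3 -187 143 -12.6 30
```

```text
t11.30 tcp [ 552.9 -188.   172.5] yaw -12.6 tilt 0.11 F [-0.5 -0.1 -1.7] grip 0.415 q [ 0.71  0.3  -0.54  1.71  0.17  1.18 -0.1 ]
1 [[[0.05, -0.18, 2.95], 0.0]]
```

{"method": "arm_command", "body": {"motion": [[[0.1, -0.1, 0.8], 0], [[0, 0, 0.8], 0], [[0, 0, 0.6], 0], [[0, 0, 0.3], 0], [[0, 0, 0], 0], [[0, 0, 0], 0], [[0, 0, 0], 0], [[0, 0, 0], 0]]}}

```text
time: 12.3
tcp_pos: [552.9, -186.9, 147.1]
ee_rot: [0.78, 0.625, 0.001, 0.001]
contact_force: [0.2, 0.0, -0.6]
grip_width: 0.413
```

```bash
python3 plan.py 551.3 -187 143 -12.6 30
```

```text
t12.30 tcp [ 552.9 -186.9  147.1] yaw -12.6 tilt 0.20 F [ 0.2  0.  -0.6] grip 0.413 q [ 0.7   0.32 -0.54  1.74  0.18  1.13 -0.11]
1 [[[-0.05, -0.15, 0.41], 0.0]]
```

{"method": "arm_command", "body": {"motion": [[[0, -0.1, 0.2], 0], [[0, 0, 0.2], 0], [[0, 0, 0.1], 0], [[0, 0, 0], 0], [[0, 0, 0], 0], [[0, 0, 0], 0], [[0, 0, 0], 0], [[0, 0, 0], 0]]}}

```text
time: 13.3
tcp_pos: [552.0, -186.6, 142.6]
ee_rot: [0.78, 0.625, 0.002, 0.001]
contact_force: [-0.4, 1.1, 0.5]
grip_width: 0.414
```

```bash
python3 plan.py 551.3 -187 143 -12.6 30
```

```text
t13.30 tcp [ 552.  -186.6  142.6] yaw -12.6 tilt 0.23 F [-0.4  1.1  0.5] grip 0.414 q [ 0.7   0.33 -0.54  1.74  0.18  1.12 -0.11]
1 [[[-0.06, -0.06, -0.04], 0.0]]
```

Force has turned upward at z 142.6, against 142.7 expected, so the book is seated. Release and lift.

{"method": "arm_command", "body": {"motion": [[[0, 0, 0], 0], [[0, 0, 0], 0], [[0, 0, 0], 0], [[0, 0, 0], 0], [[0, 0, -0.5], 0], [[0, 0, -1.5], 0], [[0, 0, -3], 0], [[0, 0, -4], 0]], "hand": 0.9}}

```text
time: 14.3
tcp_pos: [550.6, -186.3, 234.7]
ee_rot: [0.78, 0.626, 0.001, -0.0]
contact_force: [-0.1, 0.4, 0.9]
grip_width: 0.899
```

```bash
python3 plan.py 469.6 160.3 245 -13.6 50
```

```text
t14.30 tcp [ 550.6 -186.3  234.7] yaw -12.6 tilt 0.11 F [-0.1  0.4  0.9] grip 0.899 q [ 0.72  0.25 -0.55  1.64  0.13  1.29 -0.07]
8 [[[4.01, -1.93, -0.12], 0.1], [[4.0, -1.94, -0.12], 0.1], [[4.0, -1.95, -0.12], 0.1], [[4.0, -1.96, -0.12], 0.1], [[3.99, -1.97, -0.12], 0.1], [[3.99, -1.98, -0.12], 0.1], [[3.98, -1.99, -0.12], 0.1], [[3.98, -1.99, -0.12], 0.1]]
```

{"method": "arm_command", "body": {"motion": [[[4, -1.9, 0], 0.1], [[4.4, -2.1, 0], 0.1], [[4.4, -2.1, 0], 0.1], [[4.4, -2.1, 0], 0.1], [[4.4, -2.1, 0], 0.1], [[4, -2, 0], 0.1], [[2, -1, 0], 0.1], [[1, -0.5, 0], 0.1]]}}

```text
time: 15.3
tcp_pos: [481.4, 132.5, 247.8]
ee_rot: [0.785, 0.619, 0.006, 0.007]
contact_force: [0.7, -0.8, -0.3]
grip_width: 0.9
```

```bash
python3 plan.py 469.6 160.3 245 -13.6 50
```

```text
t15.30 tcp [481.4 132.5 247.8] yaw -13.5 tilt 1.09 F [ 0.7 -0.8 -0.3] grip 0.900 q [ 0.41  0.07 -0.8   1.81  0.06  1.27 -0.64]
1 [[[2.42, -1.8, 0.24], 0.1]]
```

{"method": "arm_command", "body": {"motion": [[[1, -0.7, 0], 0], [[0.8, -0.7, 0], 0], [[0.3, -0.3, 0], 0], [[0, 0, 0], 0], [[0, 0, 2], 0], [[0, 0, 2.5], 0], [[0, 0, 1.5], 0], [[0, 0, 0], 0]]}}

```text
time: 16.3
tcp_pos: [472.0, 154.5, 186.8]
ee_rot: [0.787, 0.617, 0.007, 0.008]
contact_force: [-0.5, 1.1, 0.9]
grip_width: 0.9
```

```bash
python3 plan.py 469.6 160.3 135 -13.6 50
```

```text
t16.30 tcp [472.  154.5 186.8] yaw -13.8 tilt 1.18 F [-0.5  1.1  0.9] grip 0.900 q [ 0.37  0.12 -0.82  1.89  0.11  1.15 -0.74]
2 [[[0.25, -0.24, 2.59], -0.1], [[0.25, -0.24, 2.59], -0.1]]
```

{"method": "arm_command", "body": {"motion": [[[0.2, -0.2, 0.5], 0], [[0.2, -0.2, 1.2], 0], [[0.1, 0, 1.5], 0], [[0, 0, 1], 0], [[0, 0, 0.4], 0], [[0, 0, 0], 0], [[0, 0, 0], 0], [[0, 0, 0], 0]]}}

```text
time: 17.3
tcp_pos: [471.3, 160.8, 139.3]
ee_rot: [0.787, 0.617, 0.008, 0.008]
contact_force: [0.2, -0.1, -0.5]
grip_width: 0.9
```

```bash
python3 plan.py 469.6 160.3 135 -13.6 50
```

```text
t17.30 tcp [471.3 160.8 139.3] yaw -13.8 tilt 1.29 F [ 0.2 -0.1 -0.5] grip 0.900 q [ 0.33  0.18 -0.82  1.95  0.17  1.06 -0.8 ]
1 [[[-0.09, -0.16, 0.43], -0.2]]
```

{"method": "arm_command", "body": {"motion": [[[-0.1, -0.1, 0.2], 0], [[0, 0, 0.2], 0], [[0, 0, 0], 0], [[0, 0, 0], 0], [[0, 0, 0], 0], [[0, 0, 0], 0], [[0, 0, 0], 0], [[0, 0, 0], 0]]}}

```text
time: 18.3
tcp_pos: [470.4, 160.0, 135.5]
ee_rot: [0.787, 0.617, 0.008, 0.009]
contact_force: [-0.4, 0.2, 1.3]
grip_width: 0.898
```

{"method": "arm_command", "body": {"motion": [[[0, 0, 0], 0], [[0, 0, 0], 0], [[0, 0, 0], 0], [[0, 0, 0], 0], [[0, 0, 0], 0], [[0, 0, 0], 0], [[0, 0, 0], 0], [[0, 0, 0], 0]], "hand": 0, "newtons": 40}}

```text
time: 19.3
tcp_pos: [470.2, 160.2, 135.7]
ee_rot: [0.787, 0.617, 0.008, 0.008]
contact_force: [-0.9, 0.5, 1.5]
grip_width: 0.412
```

{"method": "arm_command", "body": {"motion": [[[0, 0, -0.5], 0], [[0, 0, -1], 0], [[0, 0, -2], 0], [[0, 0, -3.5], 0], [[0, 0, -4], 0], [[0, 0, -4], 0], [[0, 0, -2], 0], [[0, 0, 0], 0]]}}

```text
time: 20.3
tcp_pos: [465.4, 161.1, 314.2]
ee_rot: [0.786, 0.618, 0.009, 0.009]
contact_force: [0.2, -0.1, -2.0]
grip_width: 0.416
```

```bash
python3 plan.py 562.1 -138.1 315 -12.6 50
```

```text
t20.30 tcp [465.4 161.1 314.2] yaw -13.7 tilt 1.42 F [ 0.2 -0.1 -2. ] grip 0.416 q [ 0.4   0.01 -0.82  1.72  0.02  1.4  -0.66]
7 [[[-3.83, 2.35, 0.04], -0.2], [[-3.83, 2.34, 0.04], -0.2], [[-3.84, 2.33, 0.04], -0.2], [[-3.85, 2.32, 0.04], -0.2], [[-3.85, 2.31, 0.04], -0.2], [[-3.86, 2.3, 0.04], -0.2], [[-3.86, 2.29, 0.04], -0.2]]
```

{"method": "arm_command", "body": {"motion": [[[-2, 1.2, 0], -0.2], [[-3.8, 2.3, 0], -0.2], [[-3.8, 2.3, 0], -0.2], [[-3.8, 2.3, 0], -0.2], [[-3.8, 2.3, 0], -0.2], [[-3.8, 2.3, 0], -0.2], [[-2.5, 1.5, 0], -0.2], [[-1.2, 0.8, 0], 0]]}}

```text
time: 21.3
tcp_pos: [555.6, -119.4, 309.0]
ee_rot: [0.777, 0.63, 0.005, 0.006]
contact_force: [0.5, 0.9, -1.7]
grip_width: 0.415
```

```bash
python3 plan.py 562.1 -138.1 315 -12.6 50
```

```text
t21.30 tcp [ 555.6 -119.4  309. ] yaw -11.9 tilt 0.91 F [ 0.5  0.9 -1.7] grip 0.415 q [ 0.64  0.18 -0.58  1.57  0.1   1.41 -0.15]
1 [[[-1.7, 1.04, -0.58], 0.7]]
```

{"method": "arm_command", "body": {"motion": [[[-0.6, 0.4, 0], 0.4], [[-0.6, 0.4, 0], 0.3], [[-0.3, 0.2, 0], 0], [[0, 0, 0], 0], [[0, 0, 0], 0], [[0, 0, 0], 0], [[0, 0, 0], 0], [[0, 0, 0], 0]]}}

```text
time: 22.3
tcp_pos: [562.2, -132.9, 308.8]
ee_rot: [0.779, 0.627, 0.006, 0.005]
contact_force: [-0.5, -0.6, -1.6]
grip_width: 0.412
```

```bash
python3 plan.py 562.1 -138.1 315 -12.6 50
python3 - <<'E'
from plant import *
from fit import *
im={n:read_camera(n)[:,:,::-1].copy() for n in CAM}
f=np.load("pose.npy")[9:]
z=status.sense()["tcp_pos"][2]-135.6
for n in im:
  o=im[n]=cv2.resize(im[n],None,fx=2,fy=2)
  for b in place(frame_parts(f[3])[4:6]+book(150,-50,8)+book(150,0,z)+book(150,-101,8),f[0],f[1],np.radians(f[2])):
    p=proj(n,b)
    for i,j in itertools.combinations(range(8),2):
      if bin(i^j).count("1")==1: cv2.line(o,tuple(int(v) for v in p[i]*2+1),tuple(int(v) for v in p[j]*2+1),(0,255,0),1)
o=np.zeros((460,800,3),np.uint8);o[:,:400]=cv2.resize(im["top"][350:580,740:940],(400,460));o[:,400:]=im["side"][270:730,480:880];cv2.imwrite("pics/c2.png",o)
E
```

```text
t22.30 tcp [ 562.2 -132.9  308.8] yaw -12.4 tilt 0.87 F [-0.5 -0.6 -1.6] grip 0.412 q [ 0.65  0.2  -0.57  1.54  0.11  1.42 -0.14]
1 [[[-0.51, 0.11, -0.62], 0.2]]
```

View pics/c2.png

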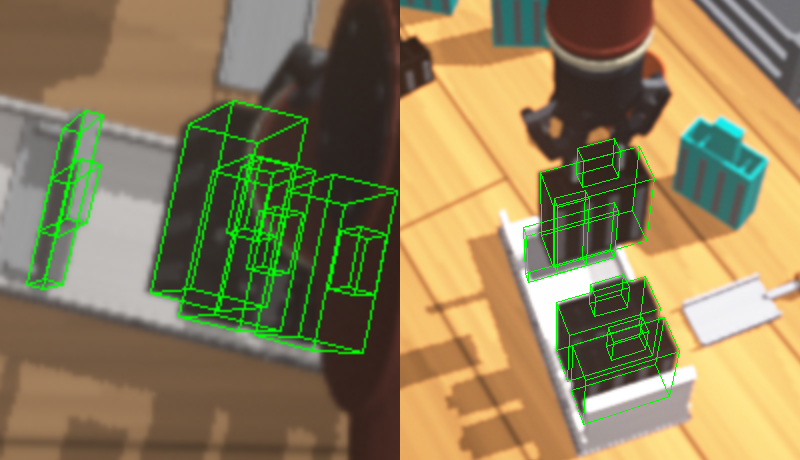

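Book 1 stands at its predicted place (605,325), and the held book at (595,200) is clear of it and of the stop. Lower.

{"method": "arm_command", "body": {"motion": [[[-0.1, 0, 2], 0.1], [[-0.1, 0, 2.8], 0.1], [[0, 0, 2.8], 0], [[0, 0, 2.8], 0], [[0, 0, 2], 0], [[0, 0, 1], 0], [[0, 0, 0], 0], [[0, 0, 0], 0]]}}

```text
time: 23.4
tcp_pos: [565.1, -135.7, 172.7]
ee_rot: [0.781, 0.625, 0.007, 0.006]
contact_force: [-0.1, 0.3, -1.1]
grip_width: 0.413
```

```bash
python3 plan.py 562.5 -136 143.6 -12.6 50
```

```text
t23.40 tcp [ 565.1 -135.7  172.7] yaw -12.6 tilt 1.05 F [-0.1  0.3 -1.1] grip 0.413 q [ 0.63  0.29 -0.56  1.73  0.17  1.16 -0.19]
1 [[[-0.09, -0.3, 2.9], -0.0]]
```

{"method": "arm_command", "body": {"motion": [[[0, -0.2, 0.8], 0], [[0, -0.1, 0.8], 0], [[0, 0, 0.6], 0], [[0, 0, 0.3], 0], [[0, 0, 0.1], 0], [[0, 0, 0], 0], [[0, 0, 0], 0], [[0, 0, 0], 0]]}}

```text
time: 24.4
tcp_pos: [563.4, -135.2, 146.5]
ee_rot: [0.781, 0.625, 0.007, 0.008]
contact_force: [0.2, -0.3, -1.4]
grip_width: 0.416
```

```bash
python3 plan.py 562.5 -136 143.6 -12.6 50
```

```text
t24.40 tcp [ 563.4 -135.2  146.5] yaw -12.6 tilt 1.20 F [ 0.2 -0.3 -1.4] grip 0.416 q [ 0.63  0.31 -0.56  1.76  0.18  1.1  -0.2 ]
1 [[[-0.1, -0.07, 0.29], -0.0]]
```

{"method": "arm_command", "body": {"motion": [[[0, 0, 0.2], 0], [[0, 0, 0.1], 0], [[0, 0, 0], 0], [[0, 0, 0], 0], [[0, 0, 0], 0], [[0, 0, 0], 0], [[0, 0, 0], 0], [[0, 0, 0], 0]]}}

```text
time: 25.4
tcp_pos: [563.6, -135.3, 143.7]
ee_rot: [0.781, 0.625, 0.007, 0.008]
contact_force: [-0.4, -0.8, -0.2]
grip_width: 0.415
```

{"method": "arm_command", "body": {"motion": [[[0, 0, 0], 0], [[0, 0, 0], 0], [[0, 0, 0], 0], [[0, 0, 0], 0], [[0, 0, -0.5], 0], [[0, 0, -1.5], 0], [[0, 0, -3], 0], [[0, 0, -4], 0]], "hand": 0.9}}

```text
time: 26.4
tcp_pos: [560.6, -134.7, 236.0]
ee_rot: [0.78, 0.625, 0.007, 0.006]
contact_force: [0.6, -0.1, 0.4]
grip_width: 0.899
```

```bash
python3 plan.py 588.3 -21 240 -12.6 50
```

```text
t26.40 tcp [ 560.6 -134.7  236. ] yaw -12.6 tilt 1.04 F [ 0.6 -0.1  0.4] grip 0.899 q [ 0.65  0.23 -0.57  1.66  0.13  1.27 -0.16]
3 [[[3.9, 0.08, -0.12], -0.0], [[3.9, 0.08, -0.12], -0.0], [[3.9, 0.08, -0.12], -0.0]]
```

{"method": "arm_command", "body": {"motion": [[[3, 0, -0.1], 0], [[3.5, 0.1, -0.1], 0], [[3, 0.1, -0.1], 0], [[1.5, 0, 0], 0], [[0.5, 0, 0], 0], [[0, 0, 0], 0], [[0, 0, 0], 0], [[0, 0, 0], 0]], "hand": 0}}

```text
time: 27.4
tcp_pos: [590.5, -24.5, 249.1]
ee_rot: [0.782, 0.623, 0.009, 0.011]
contact_force: [-1.0, 0.3, -0.1]
grip_width: -0.002
```

```bash
python3 plan.py 588.3 -21 118 -12.6 50
python3 - <<'E'
from plant import *
from fit import *
im={n:read_camera(n)[:,:,::-1].copy() for n in CAM}
f=np.load("pose.npy")[9:]
for n in im:
  o=im[n]=cv2.resize(im[n],None,fx=2,fy=2)
  for b in place(frame_parts(f[3])[4:6],f[0],f[1],np.radians(f[2])):
    p=proj(n,b)
    for i,j in itertools.combinations(range(8),2):
      if bin(i^j).count("1")==1: cv2.line(o,tuple(int(v) for v in p[i]*2+1),tuple(int(v) for v in p[j]*2+1),(0,255,0),1)
o=np.zeros((460,800,3),np.uint8);o[:,:400]=cv2.resize(im["top"][350:580,740:940],(400,460));o[:,400:]=im["side"][270:730,480:880];cv2.imwrite("pics/c3.png",o)
E
```

```text
t27.40 tcp [590.5 -24.5 249.1] yaw -13.0 tilt 1.67 F [-1.   0.3 -0.1] grip -0.002 q [ 0.49  0.25 -0.63  1.61  0.16  1.3  -0.39]
3 [[[0.1, -0.23, 4.36], -0.1], [[0.1, -0.22, 4.36], -0.1], [[0.1, -0.22, 4.36], -0.1]]
```

View pics/c3.png

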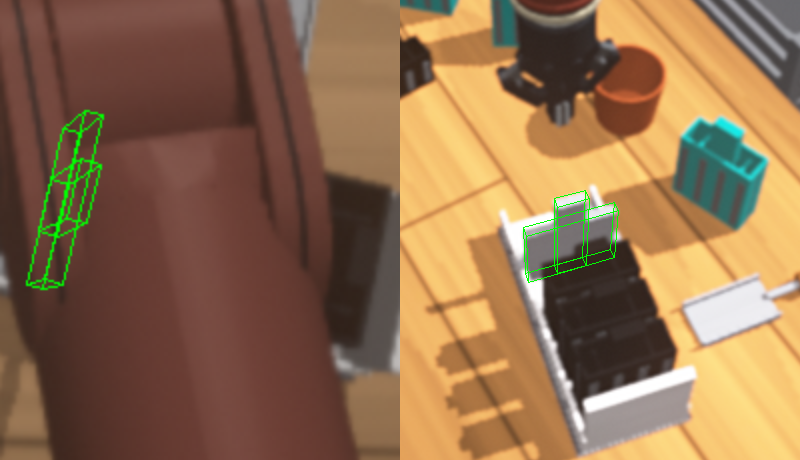

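All three books stand square in the frame in the side view: (600,260), (605,305) and (620,350). The stop matches its model, and the shut fingers at (562,110) are behind it. Lower, then push.

{"method": "arm_command", "body": {"motion": [[[0.1, -0.2, 2], 0], [[0.1, -0.2, 3], 0], [[0.1, -0.2, 3], 0], [[0, -0.1, 2.5], 0], [[0, 0, 1.2], 0], [[0, 0, 0.5], 0], [[0, 0, 0], 0], [[0, 0, 0], 0]]}}

```text
time: 28.5
tcp_pos: [589.5, -22.5, 125.8]
ee_rot: [0.783, 0.622, 0.011, 0.013]
contact_force: [-0.0, 0.5, 0.4]
grip_width: -0.003
```

```bash
python3 plan.py 588.3 -21 118 -12.6 50;python3 plan.py 567 -116 118 -12.6 10
```

```text
t28.50 tcp [589.5 -22.5 125.8] yaw -13.1 tilt 1.91 F [-0.   0.5  0.4] grip -0.003 q [ 0.47  0.35 -0.61  1.76  0.24  1.06 -0.45]
1 [[[0.12, -0.17, 0.77], -0.5]]
t28.50 tcp [589.5 -22.5 125.8] yaw -13.1 tilt 1.91 F [-0.   0.5  0.4] grip -0.003 q [ 0.47  0.35 -0.61  1.76  0.24  1.06 -0.45]
10 [[[-0.96, -0.01, 0.08], -0.1], [[-0.96, -0.01, 0.08], -0.1], [[-0.96, -0.01, 0.08], -0.1], [[-0.96, -0.01, 0.08], -0.1], [[-0.96, -0.01, 0.08], -0.1], [[-0.96, -0.01, 0.08], -0.1], [[-0.96, -0.01, 0.08], -0.1], [[-0.96, -0.02, 0.08], -0.1], [[-0.96, -0.02, 0.08], -0.1], [[-0.96, -0.02, 0.08], -0.1]]
```

{"method": "arm_command", "body": {"motion": [[[-1, 0, 0.2], -0.2], [[-1, 0, 0.2], -0.2], [[-1, 0, 0.1], -0.1], [[-0.8, 0, 0.1], 0], [[-0.6, 0, 0], 0], [[-0.6, 0, 0], 0], [[-0.6, 0, 0], 0], [[-0.4, 0, 0], 0]]}}

```text
time: 29.5
tcp_pos: [576.9, -83.5, 121.1]
ee_rot: [0.78, 0.626, 0.012, 0.013]
contact_force: [1.7, 2.3, -0.1]
grip_width: 0.003
```

```bash
python3 plan.py 563.5 -132 118 -12.6 8
```

```text
t29.50 tcp [576.9 -83.5 121.1] yaw -12.5 tilt 2.10 F [ 1.7  2.3 -0.1] grip 0.003 q [ 0.56  0.34 -0.59  1.79  0.22  1.04 -0.32]
7 [[[-0.72, -0.04, 0.04], 0.0], [[-0.72, -0.04, 0.04], 0.0], [[-0.72, -0.04, 0.04], 0.0], [[-0.72, -0.04, 0.04], 0.0], [[-0.72, -0.04, 0.04], 0.0], [[-0.72, -0.04, 0.04], 0.0], [[-0.72, -0.04, 0.04], 0.0]]
```

Pushing at about 3 N, the stop's own friction. Continue gently.

{"method": "arm_command", "body": {"motion": [[[-0.6, 0, 0], 0], [[-0.6, 0, 0], 0], [[-0.6, 0, 0], 0], [[-0.5, 0, 0], 0], [[-0.5, 0, 0], 0], [[-0.5, 0, 0], 0], [[-0.3, 0, 0], 0], [[0, 0, 0], 0]]}}

```text
time: 30.5
tcp_pos: [569.0, -119.5, 121.1]
ee_rot: [0.779, 0.626, 0.013, 0.013]
contact_force: [1.6, 4.1, -0.1]
grip_width: -0.002
```

```bash
python3 plan.py 563.5 -132 118 -12.6 5
```

```text
t30.50 tcp [ 569.  -119.5  121.1] yaw -12.4 tilt 2.13 F [ 1.6  4.1 -0.1] grip -0.002 q [ 0.62  0.33 -0.58  1.79  0.21  1.04 -0.25]
3 [[[-0.45, -0.09, 0.1], 0.1], [[-0.45, -0.09, 0.1], 0.1], [[-0.45, -0.09, 0.1], 0.1]]
```

{"method": "arm_command", "body": {"motion": [[[-0.3, 0, 0], 0], [[-0.3, 0, 0], 0], [[-0.3, 0, 0], 0], [[-0.2, 0, 0], 0], [[-0.2, 0, 0], 0], [[-0.2, 0, 0], 0], [[-0.2, 0, 0], 0], [[0, 0, 0], 0]]}}

```text
time: 31.5
tcp_pos: [566.2, -131.8, 121.2]
ee_rot: [0.778, 0.628, 0.016, 0.011]
contact_force: [0.9, 2.7, 0.7]
grip_width: -0.0
```

```bash
python3 plan.py
```

```text
t31.50 tcp [ 566.2 -131.8  121.2] yaw -12.2 tilt 2.21 F [0.9 2.7 0.7] grip -0.000 q [ 0.64  0.33 -0.57  1.79  0.2   1.04 -0.21]
```

{"method": "arm_command", "body": {"motion": [[[-0.2, 0, 0], 0], [[-0.2, 0, 0], 0], [[-0.2, 0, 0], 0], [[-0.2, 0, 0], 0], [[-0.2, 0, 0], 0], [[-0.2, 0, 0], 0], [[-0.2, 0, 0], 0], [[-0.2, 0, 0], 0]]}}

```text
time: 32.5
tcp_pos: [566.1, -131.3, 121.4]
ee_rot: [0.773, 0.634, 0.023, 0.006]
contact_force: [3.2, 9.9, 0.3]
grip_width: 0.001
```

```bash
python3 plan.py
```

```text
t32.50 tcp [ 566.1 -131.3  121.4] yaw -11.4 tilt 2.69 F [3.2 9.9 0.3] grip 0.001 q [ 0.66  0.33 -0.58  1.79  0.18  1.03 -0.18]
```

{"method": "arm_command", "body": {"motion": [[[-0.4, 0, 0], 0], [[-0.4, 0, 0], 0], [[-0.4, 0, 0], 0], [[-0.2, 0, 0], 0], [[0, 0, 0], 0], [[0, 0, 0], 0], [[0.5, 0, 0], 0], [[1, 0, 0], 0]]}}

```text
time: 33.5
tcp_pos: [567.9, -118.2, 121.9]
ee_rot: [0.77, 0.637, 0.027, 0.002]
contact_force: [0.3, 0.4, 0.1]
grip_width: 0.003
```

{"method": "arm_command", "body": {"motion": [[[2, 0, 0], 0], [[2, 0, -1], 0], [[1, 0, -2], 0], [[0, 0, -4], 0], [[0, 0, -4], 0], [[0, 0, -3], 0], [[0, 0, 0], 0], [[0, 0, 0], 0]]}}

```text
time: 34.5
tcp_pos: [571.2, -66.3, 271.6]
ee_rot: [0.769, 0.639, 0.027, 0.003]
contact_force: [-0.1, -0.1, 0.1]
grip_width: -0.001
```

```bash
python3 plan.py 588 120 260 -12 50
python3 - <<'E'
from plant import *
from fit import *
im={n:read_camera(n)[:,:,::-1].copy() for n in CAM}
f=np.load("pose.npy")[9:]
cv2.imwrite("pics/s4.png",im["side"])
o=im["side"];r=o.copy()
o=cv2.resize(o,None,fx=4,fy=4,interpolation=cv2.INTER_CUBIC);r=o.copy()
bs=frame_parts(118)[4:6]
for k in(-118,-78,-38): bs+=book(150,k,8)
for b in place(bs,f[0],f[1],np.radians(f[2])):
    p=proj("side",b)
    for i,j in itertools.combinations(range(8),2):
      if bin(i^j).count("1")==1: cv2.line(o,tuple(int(v) for v in p[i]*4+2),tuple(int(v) for v in p[j]*4+2),(0,255,0),1)
s=np.s_[1000:1480,1180:1580]
cv2.imwrite("pics/c4.png",np.hstack([r[s],o[s]]))
E
```

```text
t34.50 tcp [571.2 -66.3 271.6] yaw -10.6 tilt 3.07 F [-0.1 -0.1  0.1] grip -0.001 q [ 0.61  0.2  -0.63  1.63  0.09  1.31 -0.21]
4 [[[4.64, -0.46, 0.45], 0.3], [[4.64, -0.48, 0.45], 0.3], [[4.64, -0.51, 0.45], 0.3], [[4.63, -0.54, 0.45], 0.3]]
```

View pics/c4.png

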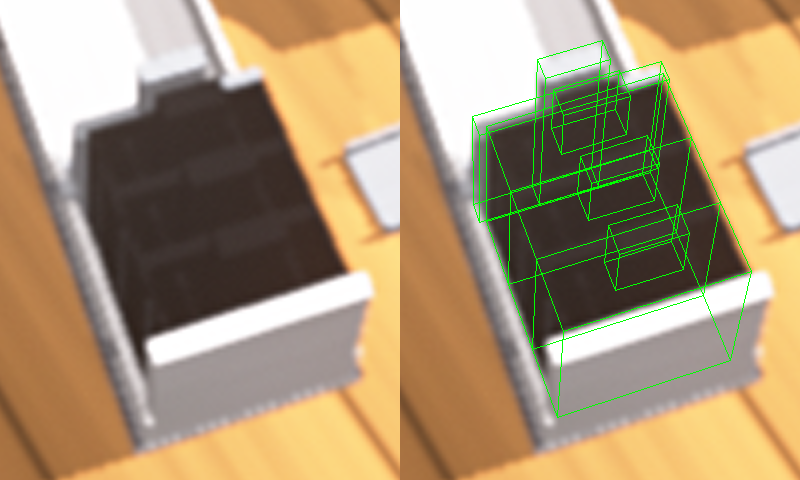

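The side crop shows three adjoining books with no bright gaps. The stop's edge lies about 2 px nearer the wall than the 118 mm model predicts, which is within calibration. I'll move the arm aside and check from the top.

{"method": "arm_command", "body": {"motion": [[[4, -0.4, 0], 0.3], [[5, -0.5, 0], 0.3], [[5, -0.5, 0], 0.3], [[5, -0.5, 0], 0.3], [[5, -0.5, 0], 0], [[2, 0, 0], 0], [[0, 0, 0], 0], [[0, 0, 0], 0]]}}

```text
time: 35.6
tcp_pos: [596.5, 198.0, 271.8]
ee_rot: [0.777, 0.629, 0.021, -0.001]
contact_force: [1.1, 0.3, -0.7]
grip_width: -0.001
```

```bash
python3 plan.py
python3 - <<'E'
from plant import *
from fit import *
t=read_camera("top")[:,:,::-1].copy();cv2.imwrite("pics/t5.png",t);s=read_camera("side")[:,:,::-1].copy()
f=np.load("pose.npy")[9:]
D={"top":masks(t)[0],"side":masks(s)[0]}
def row(v): # v: y-centre of row, half length
    return [b+[0,0,8] for b in [box(-50,50,v[0]-v[1],v[0]+v[1],0,110)]]
W=np.zeros((400,640));W[205:272,395:478]=1
o=cv2.resize(t,None,fx=5,fy=5,interpolation=cv2.INTER_CUBIC)
for y,z in((-138,118),(-20,110),(-20,150)):
    P=place([np.array([[-50,y,z],[50,y,z]],float)],f[0],f[1],np.radians(f[2]))[0];p=proj("top",P)*5+2
    cv2.line(o,tuple(p[0].astype(int).tolist()),tuple(p[1].astype(int).tolist()),(0,255,0),1)
cv2.imwrite("pics/c5.png",o[970:1390,1720:2450])
E
```

```text
t35.60 tcp [596.5 198.  271.8] yaw -12.1 tilt 2.43 F [ 1.1  0.3 -0.7] grip -0.001 q [ 0.21  0.34 -0.76  1.49  0.23  1.36 -0.77]
```

View pics/c5.png

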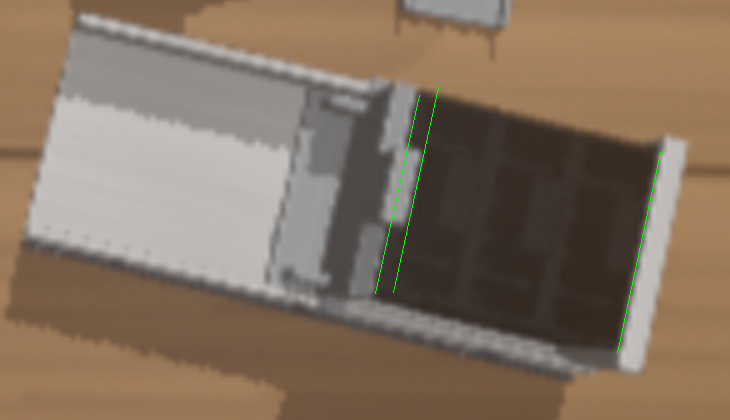

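The top view shows the row black from the wall (640,250) to the stop (395,190) with no bright gaps. The stop's edge lies on the predicted 118 mm line. The gripper is clear, so I hand in.

```bash
python3 -c "
from plant import arm
print(arm.hand_in())"
```

```text
the job is handed in; nothing more can be done
None
```

I stood both loose tall black books in the frame beside the packed one, pushed the stop up behind them, backed the gripper clear and handed in at about 36 s of the 69 s. The hand-in gives no verdict, so success rests on the checks below. I did not handle the short book, the pot, the trowel or the turquoise look-alikes, but I did not measure their positions again at the end.

**Last checks:**
- **Push:** the stop slid at about 3–4 N, then stalled at about 10 N. One short, harder push followed, and I did not read its force before backing off.
- **Top view:** the three books fill the row from wall to stop with no visible gaps. The stop lies on the line predicted for 118 mm of travel, to within about 2–3 mm.
- **Side view:** the books stand upright and square. The stop's edge sat about 2 pixels nearer the wall than the model predicts, which I put down to calibration.

**Off-nominal:** the tool drifted to about 3° of tilt by the end, with no visible effect on the books. My first silhouette fit misplaced the packed book, at about −103 or −120 mm depending on the start, so I refitted it alone at −101 mm. The later pictures agreed with that.

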